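# Find the turntable's loose hold-down bolt and hold its cap open

### The job

One of the three hold-down bolts of the potting turntable has worked loose: give the tab on each shut cap a firm tap straight down, red first, then yellow, then blue, and note which bolt sinks and stays down. Then lift that bolt's spring-loaded cap by its tab, well past half-way to upright, and finish while still holding it open so that someone can get at the bolt head. Leave the other two caps shut and do not push the pot or the other things on the bench about.

Things in the scene. Friction and masses are not known exactly. Their poses are not given: they have to be found in the camera images.
- red_tab (a point): Centre of the top face of the upright tab (16 mm radially, 12 mm thick along the hinge axis, 32 mm tall) on the flat top of the 46 mm round red cap. Pinch its flat sides along the hinge axis, fingertips above the cap's top. Axes of the cap: x from hinge to tab (radially outwards when shut), y along the hinge axis, z up the tab. 84 mm above the bench at the start.
- red_hinge (a point): Middle of the red cap's hinge pin, on the bolt, on the side towards the turntable's middle: 36 mm inwards of and 43 mm below the tab's top when shut, 41 mm above the bench at the start; sinks with the bolt. x points radially outwards from the turntable's middle, y along the hinge axis, z up; it does not turn with the cap.
- red_cap (a joint): Opening angle of the red cap, rad: 0 shut, 1.5 fully open. The tab goes up and then inwards over the turntable's middle as it opens. A weak spring (about 1 N at the tab) shuts the cap whenever it is let go.
- red_bolt (a joint): How far the red bolt (with its cap) has sunk, m: 0 at the start. A tight bolt hardly yields (under 2 mm); the loose one gives way at about 3.5 N, slides down 8 mm to a stop and stays down by friction. A firm tap of 6 N or more straight down on the top of the tab, cap shut, shows which.
- yellow_tab (a point): Centre of the top face of the upright tab (16 mm radially, 12 mm thick along the hinge axis, 32 mm tall) on the flat top of the 46 mm round yellow cap. Pinch its flat sides along the hinge axis, fingertips above the cap's top. Axes of the cap: x from hinge to tab (radially outwards when shut), y along the hinge axis, z up the tab. 84 mm above the bench at the start.
- yellow_hinge (a point): Middle of the yellow cap's hinge pin, on the bolt, on the side towards the turntable's middle: 36 mm inwards of and 43 mm below the tab's top when shut, 41 mm above the bench at the start; sinks with the bolt. x points radially outwards from the turntable's middle, y along the hinge axis, z up; it does not turn with the cap.
- yellow_cap (a joint): Opening angle of the yellow cap, rad: 0 shut, 1.5 fully open. The tab goes up and then inwards over the turntable's middle as it opens. A weak spring (about 1 N at the tab) shuts the cap whenever it is let go.
- yellow_bolt (a joint): How far the yellow bolt (with its cap) has sunk, m: 0 at the start. A tight bolt hardly yields (under 2 mm); the loose one gives way at about 3.5 N, slides down 8 mm to a stop and stays down by friction. A firm tap of 6 N or more straight down on the top of the tab, cap shut, shows which.
- blue_tab (a point): Centre of the top face of the upright tab (16 mm radially, 12 mm thick along the hinge axis, 32 mm tall) on the flat top of the 46 mm round blue cap. Pinch its flat sides along the hinge axis, fingertips above the cap's top. Axes of the cap: x from hinge to tab (radially outwards when shut), y along the hinge axis, z up the tab. 84 mm above the bench at the start.
- blue_hinge (a point): Middle of the blue cap's hinge pin, on the bolt, on the side towards the turntable's middle: 36 mm inwards of and 43 mm below the tab's top when shut, 41 mm above the bench at the start; sinks with the bolt. x points radially outwards from the turntable's middle, y along the hinge axis, z up; it does not turn with the cap.
- blue_cap (a joint): Opening angle of the blue cap, rad: 0 shut, 1.5 fully open. The tab goes up and then inwards over the turntable's middle as it opens. A weak spring (about 1 N at the tab) shuts the cap whenever it is let go.
- blue_bolt (a joint): How far the blue bolt (with its cap) has sunk, m: 0 at the start. A tight bolt hardly yields (under 2 mm); the loose one gives way at about 3.5 N, slides down 8 mm to a stop and stays down by friction. A firm tap of 6 N or more straight down on the top of the tab, cap shut, shows which.
- turntable: Grey steel pot turntable fixed to the bench: round base 284 mm across, 10 mm thick, origin at the centre of its underside. Three square dark feet 105 mm from its middle, 120 degrees apart, each with a bolt under a coloured cap (red on its +x axis, yellow and blue 120 and 240 degrees anticlockwise from above). One bolt, any of them, is loose; they look alike.
- pot: Round brown shallow pot, 100 mm across and 38 mm tall, loose on the middle of the turntable between the three bolts; its rim is 68 mm above the bench. Origin at its underside.
- wrench: Steel spanner, 180 mm long, loose on the bench to the left. Origin at its middle, underside.
- cutters: Dark steel wire cutters, about 150 mm long, loose on the bench to the right. Origin near their middle, underside.
- spool: Copper-coloured wire spool, 64 mm across, 50 mm tall, standing on the bench at the left. Origin at its underside.
- brush: Wooden-handled brush, 150 mm long, lying on the bench beyond the turntable. Origin at its middle, underside.
- seedpot: Terracotta seedling pot, 76 mm across, 65 mm tall, standing at the right. Origin at its underside.
- jar: Amber jar with a black cap, 64 mm across, 90 mm tall, standing at the far left. Origin at its underside.

How it is judged:
On the way, in this order (a step that is already met when the one before it is completed fails the run):
1. the fingers press on the shut red cap or its tab with more than 2 N (contact force between the fingers and red_cap above 2 N and value of joint red_cap below 0.15 rad), for 0.04 s.
2. the fingers press on the shut yellow cap or its tab with more than 2 N (contact force between the fingers and yellow_cap above 2 N and value of joint yellow_cap below 0.15 rad), for 0.04 s.
3. the fingers press on the shut blue cap or its tab with more than 2 N (contact force between the fingers and blue_cap above 2 N and value of joint blue_cap below 0.15 rad), for 0.04 s.
4. the cap of the bolt that sank is lifted open (((value of joint red_cap above 0.7 rad and value of joint red_bolt above 0.003 m) or (value of joint yellow_cap above 0.7 rad and value of joint yellow_bolt above 0.003 m) or (value of joint blue_cap above 0.7 rad and value of joint blue_bolt above 0.003 m))), for 0.2 s.
At the end, for the whole second after the job is handed in: The cap of the loose bolt (the one tapped down, still sunk more than 3 mm) is open more than 0.7 rad, at rest (under 0.2 rad/s) and held by the fingers with more than 0.3 N; the other two caps are shut (under 0.15 rad) (((value of joint red_cap above 0.7 rad and value of joint red_bolt above 0.003 m and contact force between the fingers and red_cap above 0.3 N and velocity of joint red_cap between -0.2 and 0.2 rad/s and value of joint each of yellow_cap, blue_cap below 0.15 rad) or (value of joint yellow_cap above 0.7 rad and value of joint yellow_bolt above 0.003 m and contact force between the fingers and yellow_cap above 0.3 N and velocity of joint yellow_cap between -0.2 and 0.2 rad/s and value of joint each of red_cap, blue_cap below 0.15 rad) or (value of joint blue_cap above 0.7 rad and value of joint blue_bolt above 0.003 m and contact force between the fingers and blue_cap above 0.3 N and velocity of joint blue_cap between -0.2 and 0.2 rad/s and value of joint each of red_cap, yellow_cap below 0.15 rad))); the arm keeps its last pose, push and grip.
It fails at once if a cap is opened although its bolt has not been tapped down (tight, or not yet found loose) ((value of joint red_cap above 0.35 rad and value of joint red_bolt below 0.003 m) or (value of joint yellow_cap above 0.35 rad and value of joint yellow_bolt below 0.003 m) or (value of joint blue_cap above 0.35 rad and value of joint blue_bolt below 0.003 m)).
It fails at once if the pot is pushed over 25 mm (distance of pot from where it was at the start of the episode above 0.025 m).
It fails at once if another loose thing on the bench is pushed over 40 mm (distance of any of wrench, cutters, spool, brush, seedpot, jar from where it was at the start of the episode above 0.04 m).
It also fails if it takes over 51 s, if anything falls off the work surface, if the arm or the gripper's body presses on something with over 40 N, if the wrist force passes 120 N, or if a joint passes its speed limit or range.

### The arm

A 7-joint arm with a two-finger parallel gripper is mounted at the origin on the work surface. World frame = base frame: x ahead of the robot, y to its left, z up, the work surface at z = 0. Lengths are in m, angles in rad, forces in N, time in s.
With the tool pointing down it reaches from about 0.425 to 1.025 m from the base axis. Payload 3.6 kg.
Tool frame: the origin (TCP) lies at the very end of the fingers, on their centre line; the grasp point (between the pads) lies 19 mm behind it; x points along the fingers, y is the direction in which the jaws open and shut, and the axes are right-handed (so a half turn about x gives the same grasp; the last joint's range is limited). The gripper opens to 85 mm and grips with 20 to 120 N. Pads are 22 mm wide; open, the fingers measure 114 mm over their backs; the gripper's body (76 mm by 85 mm) begins 54 mm behind the grasp point. The pads swing forward as they close: fully open they stand 13 mm farther back than shut.
Start: joints at [-1.337, 0.591, 0.048, 1.609, -0.033, 0.943, -0.034], TCP at [0.233, 0.686, 0.231] pointing down, gripper open.
Joint ranges: [-2.69, 2.69], [-0.47, 2.24], [-1.27, 1.36], [0.19, 2.51], [-1.53, 4.68], [0.08, 2.07], [-3.09, 3.09]. Speed limits (rad/s): [2.57, 2.57, 3.14, 3.14, 3.14, 3.14, 3.14].

### API

Orientations are given as a 3x3 rotation matrix whose columns are the frame's x, y, z axes.
In Python, from workcell import robot, read_camera gives the robot as it stands.
- The arm moves only by the tool move_arm, never from a script. Its argument "series" is a list that holds one entry, the list of rows, each a list of 6 numbers: the shift along the tool's x, y, z in units of 40 mm (1.0 is 40 mm), then the turn, a rotation vector about the tool's x, y, z in units of 6 degrees (1.0 is 6 degrees). In form: [[[x, y, z, wx, wy, wz], ...]]. A call has 1 to 20 rows; each row is the pose to reach, as a shift and turn from the pose measured when the call began, along the tool's axes at that moment; what a row does not reach only later rows make up. A row lasts 1/8 s, in which the tool goes at most 62.5 mm and 10.7 degrees, less where a joint would pass 70% of its speed; a pose out of reach is approached as far as the arm can. A call with a gripper value outside its range is refused whole. "claw" is the opening, from -1 (shut) to 1 (fully open), set as the call begins (left out, the last holds). The fingers move at their own pace and stop on an object; "newtons" is the grip in N (left out, the last holds). Time passes only in rows, so rows that repeat a pose let the fingers close. It gives the time, the measured TCP pose, the force and the opening at its end, in the units of the state.
- robot.get_state(): the state, without advancing time (a new reading comes with each control period).
- read_camera(name): name is "scene" or "top"; returns a dict with "img" (420x560x3 uint8, red, green, blue), "depth" (420x560 float32, m along the optical axis (not along the pixel's ray), 0 where there is no reading), "intrinsics" (3x3 intrinsics, pixels), "rvec" (rotation vector, rad) and "tvec" (3), from world to camera coordinates, as OpenCV has them. Camera axes: x right, y down, z forward; pixel columns grow to the right and rows downward; lengths in m; the calibration is good to about 2 mm. A picture is of the moment at which its call begins.
- robot.job_done(): hands the job in, once; it reports no verdict.
The state is a dict: "time": time; "qpos": joint angles; "dq": joint speeds; "joint_torque": joint torques, N m; "tool_pos": TCP position; "ee_rot": TCP orientation; "contact_force": force on the tool from outside, world axes, zero at the start; "torque": the same for the moment, N m; "gripper_width": finger opening in m.
Only numpy, scipy, OpenCV 4.12 (cv2) and the standard library are available. Lean on these libraries where they do the work, as an engineer would, in place of code of your own. Each camera call takes 0.05 s, during which the arm holds its last target.

## Working session

There is one attempt and no reset: what is moved stays moved. The work goes in short steps, Python scripts to look and compute and a tool call to move; the robot and the scene stay as the last step left them, time stands still between calls to the robot, and variables do not carry over. Pictures are saved under pics/ and viewed, and the job is handed in when it is done.

Besides the shell and the picture viewer there is one more tool, called after ">>>" by a JSON object that holds its "op" and its "data". move_arm: Moves the arm, as the interface text tells. Its arguments: {"type":"object","properties":{"series":{"type":"array","items":{"type":"array","items":{"type":"array","items":{"type":"number"}}}},"claw":{"type":"number"},"newtons":{"type":"number"}},"required":["series"]}

```bash
ls; mkdir -p pics; python3 - <<'E'
from workcell import robot, read_camera
import cv2,numpy as np
s=robot.get_state()
for k in s: print(k,np.round(s[k],4).tolist())
for n in("scene","top"):
    c=read_camera(n); cv2.imwrite(f"pics/{n}0.png",c["img"][:,:,::-1]); print(n,c["intrinsics"],c["rvec"],c["tvec"])
    np.savez(f"{n}0.npz",**c)
E
```

```text
pics
time 0.0
qpos [-1.3365, 0.5922, 0.0483, 1.6098, -0.0333, 0.9427, -0.0337]
dq [-0.0002, 0.0008, -0.0001, 0.0004, 0.0017, 0.0002, 0.0008]
joint_torque [0.0005, -54.8692, 1.5466, -19.8127, 0.0094, 0.0085, 0.0]
tool_pos [0.2332, 0.6856, 0.2301]
ee_rot [[-0.0006, 0.3219, 0.9468], [-0.0022, 0.9468, -0.3219], [-1.0, -0.0023, 0.0001]]
contact_force [-0.3831, 0.5376, -0.774]
torque [0.0152, 0.0262, -0.0085]
gripper_width 0.0854
scene [[407.39590641   0.         275.18238507]
 [  0.         407.39590641 203.70939669]
 [  0.           0.           1.        ]] [ 2.23596126  1.3261286  -0.42698795] [-0.28428757 -0.40361079  1.34963204]
top [[428.54694613   0.         281.31441557]
 [  0.         428.54694613 214.15165798]
 [  0.           0.           1.        ]] [ 2.17830546 -2.0253542   0.21154969] [-0.04999825  0.57977555  0.96636716]
```

View pics/scene0.png

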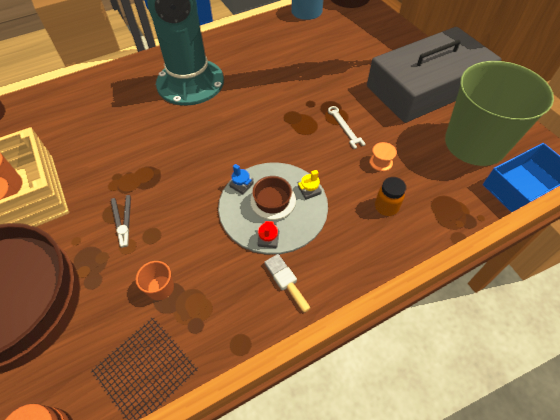

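View pics/top0.png

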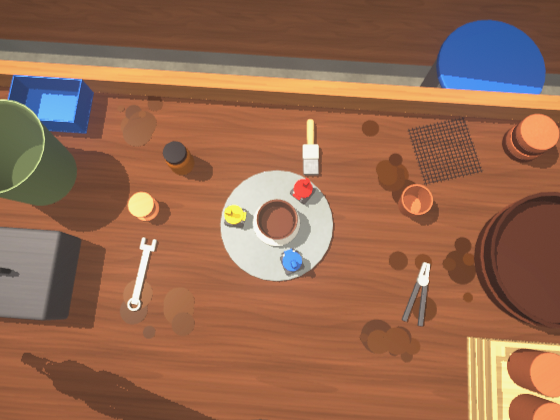

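The top view shows the turntable centred near pixel (276,225), with red at (303,189), yellow (235,215) and blue (292,261). In the scene view the tabs are at about (268,232), (314,176) and (237,170).

```bash
cat > h.py <<'E'
import numpy as np,cv2
from workcell import robot, read_camera
def cloud(c):
    d=c["depth"];v,u=np.mgrid[:d.shape[0],:d.shape[1]];K=c["intrinsics"]
    P=np.stack([(u-K[0,2])*d/K[0,0],(v-K[1,2])*d/K[1,1],d],-1)
    R=cv2.Rodrigues(np.asarray(c["rvec"],float))[0]
    W=(P-np.asarray(c["tvec"]).ravel())@R
    W[d==0]=np.nan
    return W
def masks(img):
    h=cv2.cvtColor(np.ascontiguousarray(img),cv2.COLOR_RGB2HSV);H,S,V=[h[...,i].astype(int) for i in range(3)]
    g=(S>190)&(V>80)
    return dict(red=g&((H<3)|(H>176)),yellow=g&(H>26)&(H<33),blue=g&(H>100)&(H<118))
E
python3 - <<'E'
from h import *
for n in("scene","top"):
    c=np.load(f"{n}0.npz");W=cloud(c);z=W[...,2]
    m=masks(c["img"]); 
    # turntable by ellipse of plate pts z~0.01
    h=cv2.cvtColor(c["img"],cv2.COLOR_RGB2HSV)
    t=(h[...,1]<60)&(abs(z-0.01)<0.006)
    k,l,st,ce=cv2.connectedComponentsWithStats(t.astype(np.uint8))
    i=1+np.argmax(st[1:,4]);p=W[l==i]
    hull=cv2.convexHull(p[:,:2].astype(np.float32)); print(n,"table",cv2.minEnclosingCircle(hull),np.nanmedian(p[:,2]))
    cen=np.array(cv2.minEnclosingCircle(hull)[0])
    for k in m:
        q=W[m[k]&(np.linalg.norm(W[...,:2]-cen,axis=-1)<.15)]
        tp=q[q[:,2]>0.078]
        b=q[(q[:,2]>0.03)]
        print(k,len(q),np.round(np.nanpercentile(q[:,2],[2,50,98]),4),"tab",len(tp),np.round(tp.mean(0),4),tp.min(0).round(4),tp.max(0).round(4),"all",b.mean(0).round(4))
        d=tp.mean(0)[:2]-cen; print("  rad",np.linalg.norm(d),np.degrees(np.arctan2(d[1],d[0])))
    j=(h[...,1]>60)&(z>.06)&(z<.073)&(np.linalg.norm(W[...,:2]-cen,axis=-1)<.06)
E
```

```text
scene table ((0.5750149488449097, 0.0072345370426774025), 0.14544904232025146) 0.009681268382917184
red 250 [0.0428 0.0516 0.0847] tab 30 [ 0.6671 -0.0582  0.0831] [ 0.659  -0.0653  0.0797] [ 0.6746 -0.0504  0.0861] all [ 0.6626 -0.0536  0.0562]
  rad 0.11293995644925944 -35.3788543876554
yellow 172 [0.0443 0.0521 0.0852] tab 20 [0.5809 0.122  0.0839] [0.5758 0.1148 0.0815] [0.585  0.1284 0.0868] all [0.5817 0.1087 0.0553]
  rad 0.11492987293709385 87.0504236812617
blue 242 [0.0447 0.0517 0.0841] tab 21 [ 0.4704 -0.0431  0.0821] [ 0.4618 -0.0479  0.078 ] [ 0.4768 -0.0378  0.086 ] all [ 0.4814 -0.0399  0.0554]
  rad 0.11615628494087743 -154.29421596099164
top table ((0.5678311586380005, 0.003973818384110928), 0.1417793333530426) 0.008890942670872596
red 6 [0.0505 0.0681 0.0853] tab 3 [ 0.6576 -0.0637  0.0831] [ 0.6542 -0.066   0.0806] [ 0.6602 -0.0614  0.0855] all [ 0.6561 -0.063   0.0679]
  rad 0.11244212268044376 -37.02651401645459
  return np.nanmean(a, axis, out=out, keepdims=keepdims)
<stdin>:16: RuntimeWarning: Mean of empty slice.
  ret = um.true_divide(
Traceback (most recent call last):
ValueError: zero-size array to reduction operation minimum which has no identity
```

```bash
cat > loc.py <<'E'
from h import *
def run(cs):
  out={}
  for n,c in cs.items():
    W=cloud(c);z=W[...,2];h=cv2.cvtColor(np.ascontiguousarray(c["img"]),cv2.COLOR_RGB2HSV).astype(int);H,S,V=h[...,0],h[...,1],h[...,2]
    g=(S>150)&(V>70); near=(np.linalg.norm(W[...,:2]-[.571,.005],axis=-1)<.15)
    m=dict(red=g&((H<5)|(H>174)),yellow=g&(H>22)&(H<36),blue=g&(H>98)&(H<120))
    T=[]
    for k in m:
        q=W[m[k]&near]; q=q[q[:,2]>.03]
        tp=q[q[:,2]>0.077]; cp=q[(q[:,2]>.045)&(q[:,2]<.057)]
        T.append(np.median(tp[:,:2],0)); print(n,k,len(q),len(tp),np.round(np.median(tp,0),4),(tp.max(0)+tp.min(0)).round(4)/2,"cap",len(cp),cp.mean(0).round(4),((cp.max(0)+cp.min(0))/2).round(4),"p98",np.percentile(q[:,2],95).round(4))
    T=np.array(T);cen=T.mean(0)
    d=T-cen; a=np.degrees(np.arctan2(d[:,1],d[:,0]))-[0,120,240]
    print("  cen",cen.round(4),"rad",np.linalg.norm(d,axis=1).round(4),"yaw",((a+180)%360-180).round(2))
if __name__=="__main__": run({n:np.load(f"{n}0.npz") for n in("scene","top")})
E
python3 loc.py
```

```text
scene red 307 34 [ 0.6673 -0.0585  0.083 ] [ 0.66685 -0.058    0.0818 ] cap 233 [ 0.6586 -0.0515  0.0508] [ 0.6555 -0.0516  0.0506] p98 0.0831
scene yellow 266 27 [0.5819 0.1203 0.0835] [0.5815  0.1212  0.08225] cap 206 [0.5828 0.1068 0.0512] [0.5805 0.1082 0.0509] p98 0.0834
scene blue 262 25 [ 0.4698 -0.0431  0.0821] [ 0.469   -0.04345  0.082  ] cap 194 [ 0.4832 -0.0379  0.0508] [ 0.4833 -0.0388  0.0509] p98 0.082
  cen [0.573  0.0062] rad [0.1144 0.1144 0.1144] yaw [-34.48 -34.47 -34.43]
top red 292 34 [ 0.6606 -0.0614  0.0821] [ 0.66195 -0.0613   0.0818 ] cap 238 [ 0.6492 -0.0536  0.0506] [ 0.6504 -0.0553  0.051 ] p98 0.0823
top yellow 233 24 [0.5761 0.1164 0.082 ] [0.5762  0.118   0.08165] cap 200 [0.5759 0.1023 0.0507] [0.575  0.1049 0.0511] p98 0.082
top blue 263 28 [ 0.4632 -0.0455  0.0823] [ 0.4641  -0.04455  0.08175] cap 230 [ 0.4762 -0.0384  0.0509] [ 0.4764 -0.041   0.0505] p98 0.0824
  cen [0.5666 0.0032] rad [0.114  0.1136 0.1143] yaw [-34.48 -34.78 -34.8 ]
```

```bash
python3 - <<'E'
import cv2,numpy as np
a=cv2.imread("pics/top0.png")[165:285,210:345];b=cv2.imread("pics/scene0.png")[155:255,210:340]
cv2.imwrite("pics/z_top0.png",cv2.resize(a,None,fx=5,fy=5,interpolation=0));cv2.imwrite("pics/z_sc0.png",cv2.resize(b,None,fx=6,fy=6,interpolation=0))
E
```

```text
(no output)
```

View pics/z_top0.png

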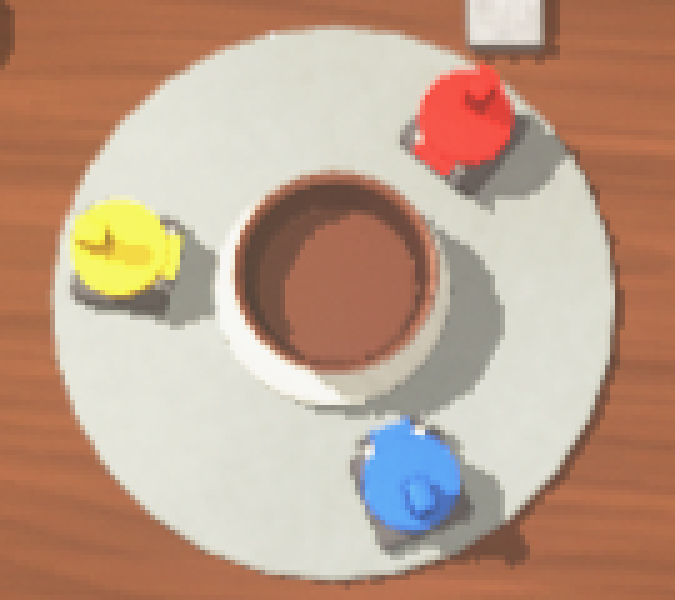

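View pics/z_sc0.png

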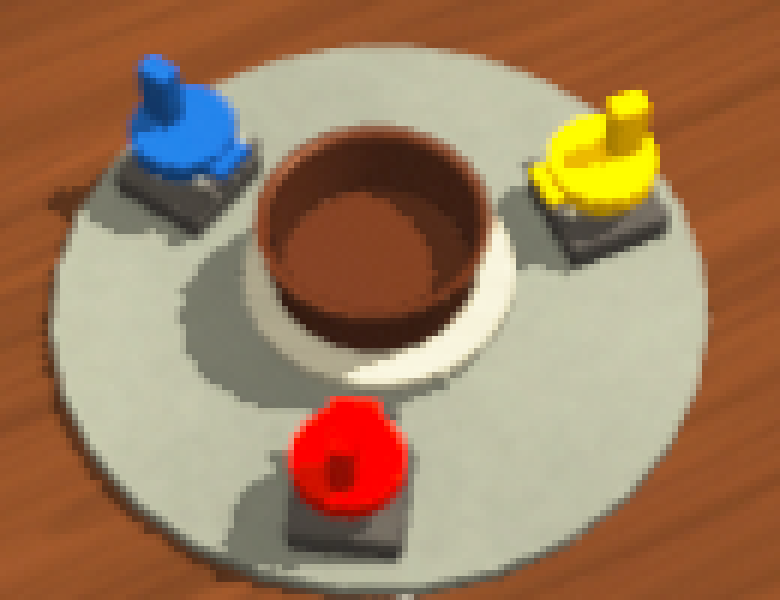

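```bash
python3 - <<'E'
from h import *
W=cloud(np.load("top0.npz")).reshape(-1,3);W=W[~np.isnan(W[:,0])]
for x0 in np.arange(.2,.9,.1):
    print(round(x0,1),[(round(y0,1),round(float(np.max(W[(abs(W[:,0]-x0)<.05)&(abs(W[:,1]-y0)<.05)][:,2],initial=-1)),2)) for y0 in np.arange(-.3,.8,.1)])
E
```

```text
0.2 [(np.float64(-0.3), 0.01), (np.float64(-0.2), 0.01), (np.float64(-0.1), 0.01), (np.float64(0.0), 0.01), (np.float64(0.1), 0.01), (np.float64(0.2), 0.01), (np.float64(0.3), 0.01), (np.float64(0.4), 0.01), (np.float64(0.5), 0.01), (np.float64(0.6), 0.01), (np.float64(0.7), -1.0)]
0.3 [(np.float64(-0.3), 0.01), (np.float64(-0.2), 0.01), (np.float64(-0.1), 0.01), (np.float64(0.0), 0.0), (np.float64(0.1), 0.01), (np.float64(0.2), 0.01), (np.float64(0.3), 0.01), (np.float64(0.4), 0.01), (np.float64(0.5), 0.11), (np.float64(0.6), 0.11), (np.float64(0.7), 0.0)]
0.4 [(np.float64(-0.3), 0.02), (np.float64(-0.2), 0.01), (np.float64(-0.1), 0.01), (np.float64(0.0), 0.05), (np.float64(0.1), 0.01), (np.float64(0.2), 0.01), (np.float64(0.3), 0.01), (np.float64(0.4), 0.01), (np.float64(0.5), 0.11), (np.float64(0.6), 0.15), (np.float64(0.7), -1.0)]
0.5 [(np.float64(-0.3), 0.01), (np.float64(-0.2), 0.01), (np.float64(-0.1), 0.09), (np.float64(0.0), 0.09), (np.float64(0.1), 0.03), (np.float64(0.2), 0.01), (np.float64(0.3), 0.01), (np.float64(0.4), 0.01), (np.float64(0.5), 0.11), (np.float64(0.6), 0.
[... 169 characters left out ...]
at64(0.2), 0.0), (np.float64(0.3), 0.05), (np.float64(0.4), 0.05), (np.float64(0.5), 0.2), (np.float64(0.6), 0.2), (np.float64(0.7), 0.07)]
0.7 [(np.float64(-0.3), 0.07), (np.float64(-0.2), 0.01), (np.float64(-0.1), 0.09), (np.float64(0.0), 0.06), (np.float64(0.1), 0.01), (np.float64(0.2), 0.09), (np.float64(0.3), 0.09), (np.float64(0.4), 0.01), (np.float64(0.5), 0.2), (np.float64(0.6), 0.2), (np.float64(0.7), 0.16)]
0.8 [(np.float64(-0.3), 0.01), (np.float64(-0.2), 0.01), (np.float64(-0.1), 0.02), (np.float64(0.0), 0.02), (np.float64(0.1), 0.01), (np.float64(0.2), 0.0), (np.float64(0.3), 0.0), (np.float64(0.4), 0.01), (np.float64(0.5), 0.07), (np.float64(0.6), 0.2), (np.float64(0.7), 0.16)]
```

```bash
cat >> h.py <<'E'
from scipy.spatial.transform import Rotation as Ro
CEN=np.array([.570,.0047]);YAW=np.radians(-34.6)
def tgt(radang,r,z,yawy,tilt=0):
    pass
def toolR(yawy_deg,tiltvec=None):
    a=np.radians(yawy_deg);y=np.array([np.cos(a),np.sin(a),0]);x=np.array([0,0,-1.]);R=np.stack([x,y,np.cross(x,y)],1)
    return R if tiltvec is None else Ro.from_rotvec(tiltvec).as_matrix()@R
def rel(p,R,s=None):
    s=s or robot.get_state();R0=np.array(s["ee_rot"]);d=R0.T@(np.array(p)-s["tool_pos"])/.04
    w=Ro.from_matrix(R0.T@R).as_rotvec(degrees=True)/6
    return np.r_[d,w].round(3).tolist()
E
python3 - <<'E'
from h import *
R=toolR(55.4)
print(rel([.664,-.060,.23],R),rel([.664,-.060,.15],R))
E
```

```text
[0.037, -14.183, 16.199, 2.637, 0.004, 0.019] [2.037, -14.178, 16.198, 2.637, 0.004, 0.019]
```

>>> {"op": "move_arm", "data": {"series": [[[0,-14.18,16.2,2.64,0,0],[0,-14.18,16.2,2.64,0,0],[0,-14.18,16.2,2.64,0,0],[0,-14.18,16.2,2.64,0,0],[0,-14.18,16.2,2.64,0,0],[0,-14.18,16.2,2.64,0,0],[0,-14.18,16.2,2.64,0,0],[0,-14.18,16.2,2.64,0,0],[0,-14.18,16.2,2.64,0,0],[0,-14.18,16.2,2.64,0,0],[0,-14.18,16.2,2.64,0,0],[0,-14.18,16.2,2.64,0,0],[0,-14.18,16.2,2.64,0,0],[0,-14.18,16.2,2.64,0,0],[1,-14.18,16.2,2.64,0,0],[2,-14.18,16.2,2.64,0,0],[2.04,-14.18,16.2,2.64,0,0]]], "claw": -1, "newtons": 30}}

```text
time: 2.22
tool_pos: [0.6609, -0.0597, 0.1463]
ee_rot: [[-0.009, 0.568, 0.823], [-0.001, 0.823, -0.568], [-1.0, -0.006, -0.006]]
contact_force: [0.1, 0.3, 0.4]
gripper_width: 0.0003
```

```bash
python3 - <<'E'
from h import *
for n in("scene","top"):
    c=read_camera(n); np.savez(f"{n}1.npz",**c)
    s=robot.get_state();R=cv2.Rodrigues(np.asarray(c["rvec"],float))[0]
    img=np.ascontiguousarray(c["img"][:,:,::-1])
    p=cv2.projectPoints(np.array([s["tool_pos"]]),c["rvec"],c["tvec"],c["intrinsics"],None)[0].ravel();print(n,p,s["tool_pos"],s["contact_force"])
    u,v=p.astype(int);a=img[max(v-60,0):v+60,u-70:u+70]; a=cv2.resize(a,None,fx=5,fy=5,interpolation=0)
    cv2.drawMarker(a,(int((p[0]-u+70)*5),int((p[1]-max(v-60,0))*5)),(0,255,0),0,30,1);cv2.imwrite(f"pics/z_{n}1.png",a)
E
```

```text
scene [264.2857631  210.61805565] [ 0.66269791 -0.0598239   0.14833469] [-0.16224304 -0.62094521  0.1434017 ]
top [307.1260334  171.61157365] [ 0.6641432  -0.06002879  0.15004773] [ 0.41012698 -0.21244644  0.56916104]
```

View pics/z_scene1.png

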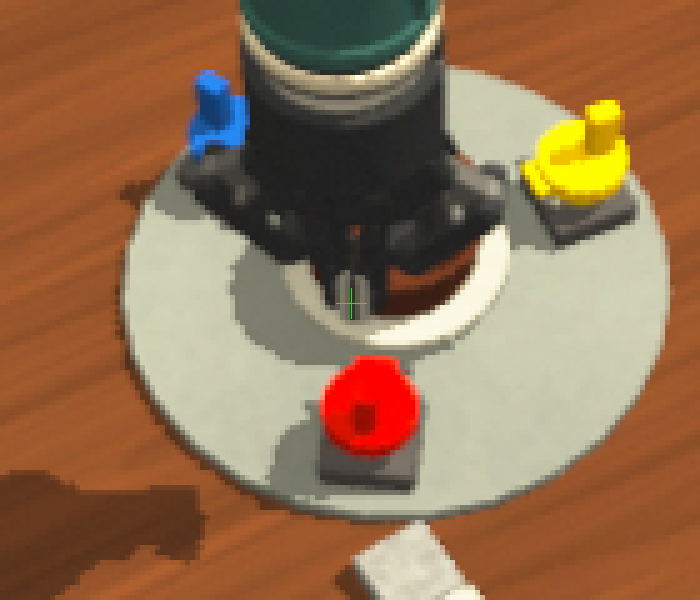

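View pics/z_top1.png

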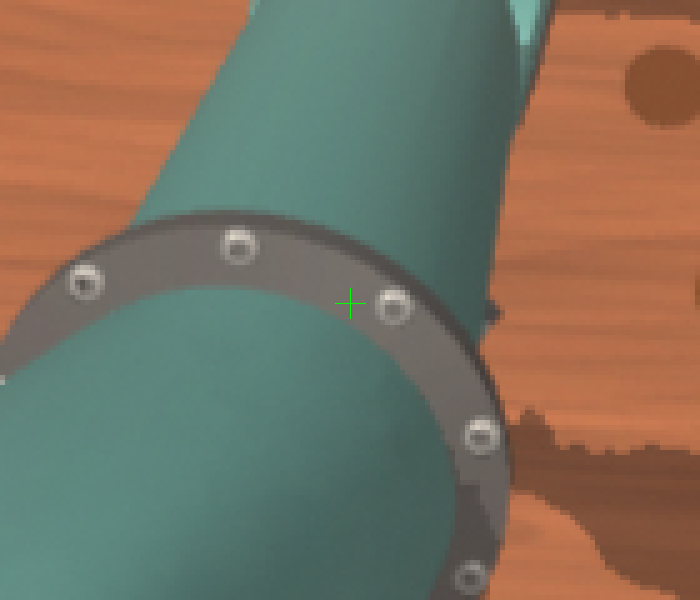

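The scene view shows the closed fingertip at crop (350,320), roughly above the red tab at (363,415). The top view is blocked by the arm. I'll go lower and look again.

>>> {"op": "move_arm", "data": {"series": [[[0.7,0,0.07,0,0,0],[1.3,0,0.09,0.1,0.35,0],[1.3,0,0.09,0.1,0.35,0],[1.3,0,0.09,0.1,0.35,0]]]}}

```text
time: 2.82
tool_pos: [0.6684, -0.0622, 0.1]
ee_rot: [[-0.028, 0.576, 0.817], [0.019, 0.817, -0.576], [-0.999, -0.001, -0.033]]
contact_force: [-0.2, -0.4, 0.2]
gripper_width: -0.0002
```

```bash
cat > look.py <<'E'
import sys
from h import *
tag=sys.argv[1]
c=read_camera("scene"); s=robot.get_state()
print(s["time"],np.round(s["tool_pos"],4),np.round(s["ee_rot"],3).tolist(),np.round(s["contact_force"],2),s["gripper_width"])
img=np.ascontiguousarray(c["img"][:,:,::-1]);np.savez(f"s_{tag}.npz",**c)
a=cv2.resize(img[140:260,200:345],None,fx=5,fy=5,interpolation=0)
p=cv2.projectPoints(np.array([s["tool_pos"]]),c["rvec"],c["tvec"],c["intrinsics"],None)[0].ravel()
cv2.drawMarker(a,(int((p[0]-200)*5),int((p[1]-140)*5)),(0,255,0),0,20,1)
cv2.imwrite(f"pics/{tag}.png",a)
E
python3 look.py r1
```

```text
2.875 [ 0.6683 -0.062   0.1001] [[-0.028, 0.576, 0.817], [0.019, 0.817, -0.576], [-0.999, -0.001, -0.033]] [ 0.09 -0.1  -0.88] -0.000218339915225978
```

View pics/r1.png

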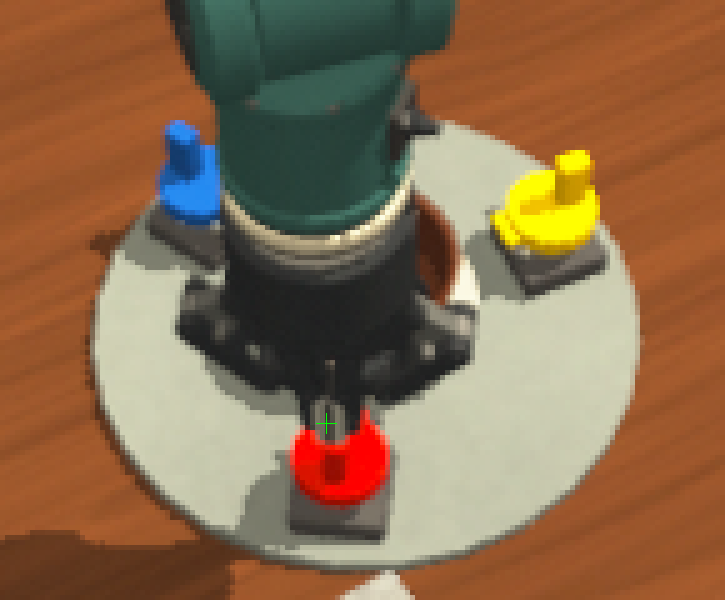

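```bash
python3 - <<'E'
from h import *
c=np.load("s_r1.npz");s=robot.get_state()
pr=lambda P:((cv2.projectPoints(np.array([P],float),c["rvec"],c["tvec"],c["intrinsics"],None)[0].ravel()-[200,140])*5).round(1)
t=np.array(s["tool_pos"]);o=np.array([np.cos(YAW),np.sin(YAW),0])
print(pr(t),pr(t+.011*o),pr([.664,-.06,.084]),pr([.667,-.0582,.084]))
W=cloud(c)
P=W[215:232,258:275]
for r in range(0,17,2): print([tuple((P[r,q]*1000).round(0).astype(int).tolist()) for q in range(3,13,2)])
R=toolR(55.4);print(rel([.664,-.06,.089],R),rel([.6655,-.0595,.089],R))
E
```

```text
[326.7 423.4] [323.7 444.3] [327.4 432.9] [333.9 436.2]
[(683, -77, 171), (679, -71, 162), (671, -63, 144), (688, -66, 170), (690, -62, 170)]
[(675, -74, 150), (679, -71, 153), (673, -64, 139), (682, -63, 152), (687, -61, 156)]
[(676, -75, 145), (676, -70, 141), (675, -65, 136), (683, -64, 146), (685, -60, 145)]
[(670, -73, 126), (677, -71, 135), (679, -67, 135), (681, -64, 135), (681, -58, 130)]
[(667, -72, 113), (675, -70, 123), (679, -67, 127), (680, -63, 125), (679, -58, 119)]
[(668, -73, 107), (674, -70, 114), (678, -67, 117), (681, -64, 118), (678, -58, 109)]
[(642, -62, 52), (675, -71, 108), (677, -67, 106), (681, -64, 109), (681, -59, 106)]
[(648, -65, 53), (650, -60, 52), (670, -64, 85), (670, -59, 82), (673, -56, 82)]
[(652, -67, 52), (653, -62, 49), (671, -65, 79), (672, -61, 77), (673, -56, 74)]
[0.281, -0.021, -0.108, -0.097, -0.318, 0.005] [0.28, 0.011, -0.084, -0.097, -0.318, 0.005]
```

```bash
python3 - <<'E'
from h import *
R=toolR(55.4)
for z in(.088,.082,.080):print(rel([.6655,-.061,z],R))
E
```

```text
[0.304, -0.02, -0.062, -0.097, -0.318, 0.005]
[0.454, -0.02, -0.057, -0.097, -0.318, 0.005]
[0.504, -0.02, -0.055, -0.097, -0.318, 0.005]
```

>>> {"op": "move_arm", "data": {"series": [[[0.2,-0.02,-0.06,-0.1,-0.32,0],[0.3,-0.02,-0.06,-0.1,-0.32,0],[0.35,-0.02,-0.06,-0.1,-0.32,0],[0.4,-0.02,-0.06,-0.1,-0.32,0],[0.45,-0.02,-0.06,-0.1,-0.32,0],[0.45,-0.02,-0.06,-0.1,-0.32,0]]]}}

```text
time: 3.62
tool_pos: [0.6665, -0.0615, 0.0833]
ee_rot: [[0.002, 0.568, 0.823], [-0.001, 0.823, -0.568], [-1.0, 0.0, 0.002]]
contact_force: [-0.8, 0.0, 6.2]
gripper_width: 0.0003
```

>>> {"op": "move_arm", "data": {"series": [[[0.06,0,0,0,0,0],[0.1,0,0,0,0,0],[0.1,0,0,0,0,0],[0.1,0,0,0,0,0]]]}}

```text
time: 4.12
tool_pos: [0.6677, -0.0622, 0.0821]
ee_rot: [[0.004, 0.569, 0.823], [-0.001, 0.823, -0.569], [-1.0, 0.002, 0.004]]
contact_force: [-2.9, 0.1, 15.0]
gripper_width: 0.0002
```

```bash
python3 - <<'E'
from h import *
s=robot.get_state();print(np.round(s["qpos"],2))
R=toolR(55.4)
for p in([.6665,-.0615,.12],[.5805,.1175,.12],[.5805,.1175,.1],[.5805,.1175,.087],[.5805,.1175,.083]):print(rel(p,R))
E
```

```text
[-0.08  0.71  0.16  1.84 -0.18  0.61  1.16]
[-0.947, -0.001, -0.031, -0.009, 0.035, -0.015]
[-0.959, 2.458, -4.344, -0.009, 0.035, -0.015]
[-0.459, 2.457, -4.346, -0.009, 0.035, -0.015]
[-0.134, 2.456, -4.347, -0.009, 0.035, -0.015]
[-0.034, 2.456, -4.348, -0.009, 0.035, -0.015]
```

>>> {"op": "move_arm", "data": {"series": [[[-0.95,0,0,0,0,0],[-0.95,2.46,-4.34,0,0,0],[-0.95,2.46,-4.34,0,0,0],[-0.95,2.46,-4.34,0,0,0],[-0.95,2.46,-4.34,0,0,0],[-0.95,2.46,-4.34,0,0,0],[-0.45,2.46,-4.34,0,0,0],[-0.3,2.46,-4.34,0,0,0],[-0.3,2.46,-4.34,0,0,0],[-0.3,2.46,-4.34,0,0,0]]]}}

```text
time: 5.38
tool_pos: [0.5815, 0.1166, 0.0941]
ee_rot: [[0.005, 0.57, 0.822], [-0.001, 0.822, -0.57], [-1.0, 0.002, 0.004]]
contact_force: [0.8, 0.2, 0.0]
gripper_width: -0.0002
```

```bash
python3 look.py y1
```

```text
5.425 [0.5814 0.1169 0.0942] [[0.005, 0.569, 0.822], [-0.001, 0.822, -0.569], [-1.0, 0.002, 0.004]] [ 0.72 -0.24  0.8 ] 0.0001447636155321692
```

View pics/y1.png

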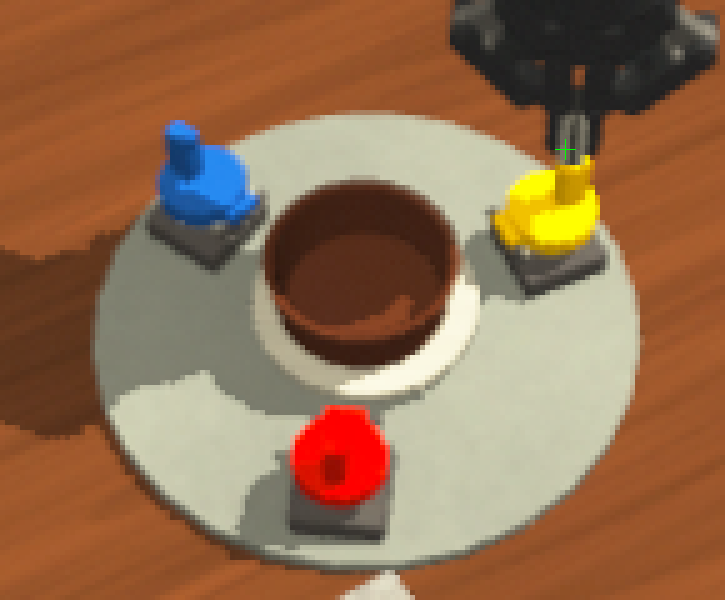

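The fingertip at (570,160) stands right over the yellow tab's top, and the red cap looks unchanged. Next I press yellow.

>>> {"op": "move_arm", "data": {"series": [[[0.15,0,0,0,0,0],[0.2,0,0,0,0,0],[0.25,0,0,0,0,0],[0.3,0,0,0,0,0],[0.35,0,0,0,0,0],[0.35,0,0,0,0,0]]]}}

```text
time: 6.18
tool_pos: [0.5819, 0.1183, 0.0824]
ee_rot: [[0.005, 0.569, 0.822], [0.001, 0.822, -0.569], [-1.0, 0.004, 0.004]]
contact_force: [-4.3, 0.9, 16.3]
gripper_width: 0.0001
```

Yellow held at 16 N with z at 0.0824, so it is tight. On to blue.

```bash
python3 - <<'E'
from h import *
R=toolR(55.4)
for p in([.58,.118,.12],[.4685,-.045,.12],[.4685,-.045,.094]):print(rel(p,R))
E
```

```text
[-0.941, -0.029, -0.031, -0.012, 0.035, -0.041]
[-0.962, -4.967, -0.006, -0.012, 0.035, -0.041]
[-0.312, -4.969, -0.008, -0.012, 0.035, -0.041]
```

>>> {"op": "move_arm", "data": {"series": [[[-0.95,0,0,0,0,0],[-0.95,-4.97,0,0,0,0],[-0.95,-4.97,0,0,0,0],[-0.95,-4.97,0,0,0,0],[-0.95,-4.97,0,0,0,0],[-0.95,-4.97,0,0,0,0],[-0.5,-4.97,0,0,0,0],[-0.3,-4.97,0,0,0,0],[-0.3,-4.97,0,0,0,0],[-0.3,-4.97,0,0,0,0]]]}}

```text
time: 7.42
tool_pos: [0.4693, -0.0447, 0.0937]
ee_rot: [[0.006, 0.568, 0.823], [0.002, 0.823, -0.568], [-1.0, 0.005, 0.004]]
contact_force: [-0.0, 0.6, 0.9]
gripper_width: -0.0001
```

```bash
python3 look.py b1
```

```text
7.475 [ 0.4693 -0.0448  0.0938] [[0.006, 0.568, 0.823], [0.002, 0.823, -0.568], [-1.0, 0.005, 0.004]] [ 0.47 -0.64 -0.54] -0.00024264305664170921
```

View pics/b1.png

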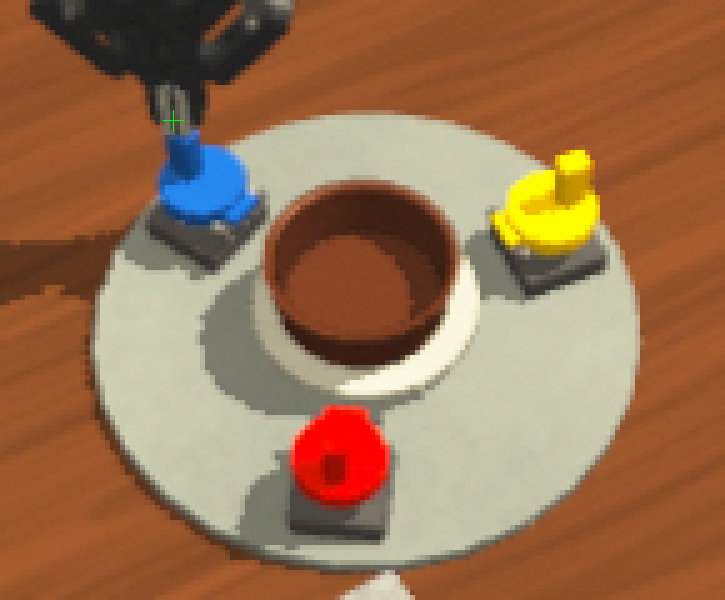

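Yellow at (573,160) and red look unchanged, and the fingers at (178,130) are over the blue tab. I'll press blue.

>>> {"op": "move_arm", "data": {"series": [[[0.15,0,0,0,0,0],[0.2,0,0,0,0,0],[0.25,0,0,0,0,0],[0.3,0,0,0,0,0],[0.35,0,0,0,0,0],[0.35,0,0,0,0,0]]]}}

```text
time: 8.22
tool_pos: [0.4693, -0.0448, 0.0797]
ee_rot: [[0.006, 0.568, 0.823], [0.002, 0.823, -0.568], [-1.0, 0.005, 0.004]]
contact_force: [-1.0, -0.4, 0.7]
gripper_width: -0.0002
```

>>> {"op": "move_arm", "data": {"series": [[[0.05,0,0,0,0,0],[0.1,0,0,0,0,0],[0.14,0,0,0,0,0],[0.17,0,0,0,0,0],[0.17,0,0,0,0,0]]]}}

```text
time: 8.85
tool_pos: [0.4681, -0.0455, 0.0743]
ee_rot: [[0.004, 0.569, 0.822], [0.002, 0.822, -0.569], [-1.0, 0.004, 0.002]]
contact_force: [-5.9, -0.8, 24.3]
gripper_width: 0.0
```

```bash
python3 look.py b2
```

```text
8.9 [ 0.4681 -0.0455  0.0744] [[0.004, 0.569, 0.822], [0.002, 0.822, -0.569], [-1.0, 0.004, 0.003]] [-5.42  0.25 23.11] -0.0001614693287391493
```

View pics/b2.png

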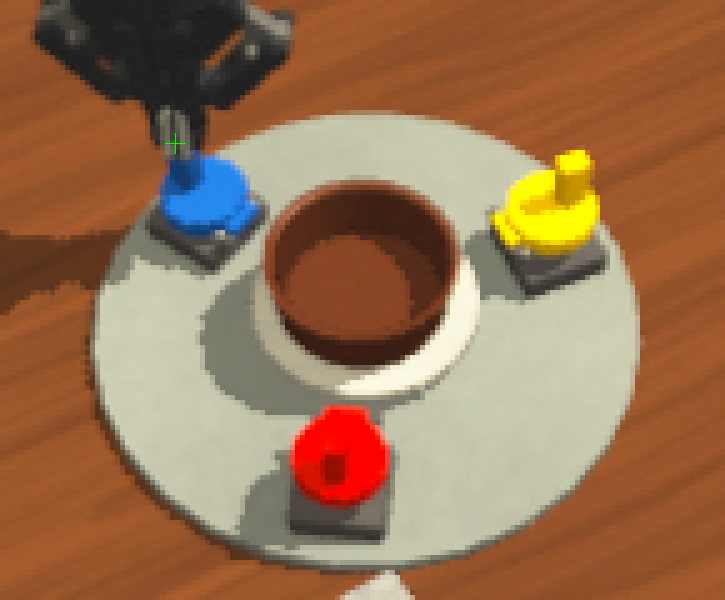

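Blue sank to z≈0.0745 and stopped there at 24 N, so blue is the loose bolt. I'll lift, turn the jaws tangential and open them.

>>> {"op": "move_arm", "data": {"series": [[[-0.6,0,0,0,0,0],[-1.15,0,0,-1,0,0],[-1.15,0,0,-10,0,0],[-1.15,0,0,-10,0,0],[-1.15,0,0,-10,0,0],[-1.15,0,0,-10,0,0],[-1.15,0,0,-10,0,0],[-1.15,0,0,-10,0,0],[-1.15,0,0,-10,0,0],[-1.15,0,0,-10,0,0],[-1.15,0,0,-10,0,0]]], "claw": 0}}

```text
time: 10.28
tool_pos: [0.4679, -0.0455, 0.1204]
ee_rot: [[0.004, -0.427, 0.904], [0.002, 0.904, 0.427], [-1.0, -0.0, 0.005]]
contact_force: [-1.0, 0.0, 0.0]
gripper_width: 0.0427
```

```bash
python3 look.py b3; python3 - <<'E'
from h import *
s=robot.get_state();print(np.round(s["qpos"],2))
c=np.load("s_b3.npz");W=cloud(c);m=masks(c["img"])["blue"]
q=W[m];q=q[(np.linalg.norm(q[:,:2]-[.48,-.04],axis=1)<.06)]
tp=q[q[:,2]>.068];print(len(q),len(tp),np.median(tp,0).round(4),np.percentile(q[:,2],97))
R=toolR(115.4)
for z in(.12,.08,.054):print(rel([.468,-.045,z],R))
E
```

```text
10.325 [ 0.4679 -0.0455  0.1204] [[0.004, -0.427, 0.904], [0.002, 0.904, 0.427], [-1.0, -0.0, 0.005]] [-0.08 -0.53 -0.33] 0.04275727882874743
[ 0.11  0.46 -0.14  2.26  0.14  0.43  1.87]
233 20 [ 0.4711 -0.0435  0.0741] 0.07438030281928207
[0.009, 0.011, 0.007, -0.02, 0.044, 0.004]
[1.009, 0.012, 0.002, -0.02, 0.044, 0.004]
[1.659, 0.012, -0.001, -0.02, 0.044, 0.004]
```

View pics/b3.png

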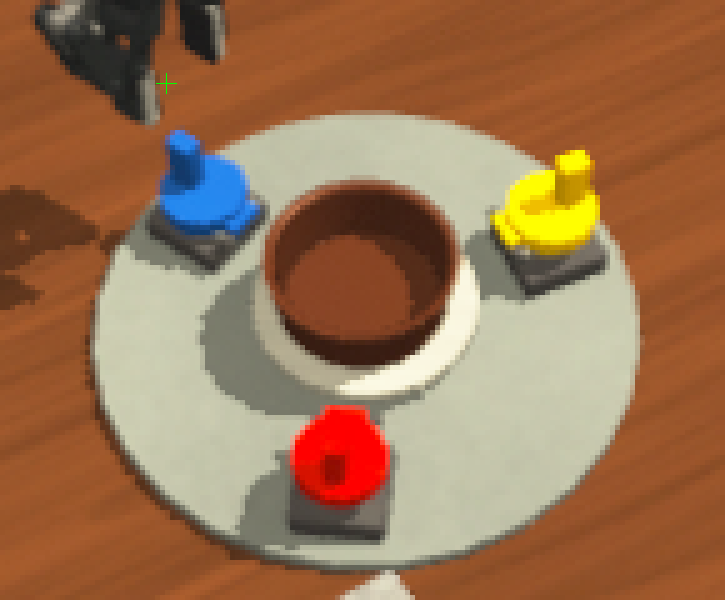

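Blue's tab top has dropped from crop row 125 to 133 and stays down; red and yellow are unmoved. Now I descend around the tab.

>>> {"op": "move_arm", "data": {"series": [[[0.6,0,0.01,0,0,0],[1.0,0,0.01,0,0,0],[1.3,0,0.01,0,0,0],[1.5,0,0.01,0,0,0],[1.65,0,0.01,0,0,0],[1.65,0,0.01,0,0,0],[1.65,0,0.01,0,0,0]]]}}

```text
time: 11.2
tool_pos: [0.4688, -0.0453, 0.0546]
ee_rot: [[0.005, -0.427, 0.904], [0.002, 0.904, 0.427], [-1.0, -0.001, 0.005]]
contact_force: [0.8, 0.2, 0.1]
gripper_width: 0.043
```

```bash
python3 look.py b4
```

```text
11.25 [ 0.4688 -0.0453  0.0547] [[0.005, -0.427, 0.904], [0.002, 0.904, 0.427], [-1.0, -0.001, 0.005]] [-0.01 -0.82  0.09] 0.042918160193380635
```

View pics/b4.png

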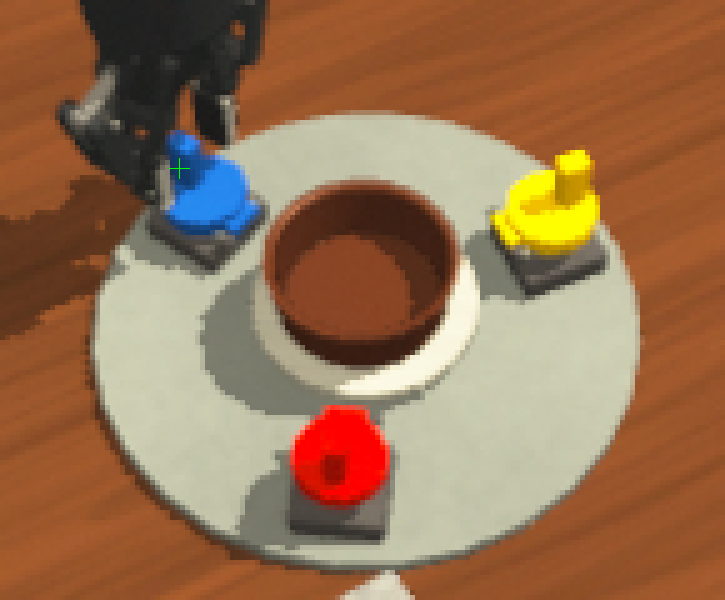

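The tab at (188,150) lies midway between the finger tips at (165,185) and (222,125). I'll close on it.

>>> {"op": "move_arm", "data": {"series": [[[0,0,0,0,0,0],[0,0,0,0,0,0],[0,0,0,0,0,0],[0,0,0,0,0,0],[0,0,0,0,0,0],[0,0,0,0,0,0]]], "claw": -1, "newtons": 30}}

```text
time: 12.0
tool_pos: [0.468, -0.0438, 0.0549]
ee_rot: [[0.004, -0.428, 0.904], [0.003, 0.904, 0.428], [-1.0, 0.001, 0.005]]
contact_force: [-2.1, 5.7, 5.2]
gripper_width: 0.011
```

```bash
python3 look.py b5; python3 - <<'E'
from h import *
# rows: tool shift for cap opening th, tool tilt .7*th, in present tool axes (x down, z inward)
for d in range(0,61,6):
    t=np.radians(d);f=.7*t;h=32;k=11
    P=lambda t,f:np.array([-(36*np.sin(t)+h*np.cos(t)-h)+k*np.cos(f)-k, 0, -(36*np.cos(t)-h*np.sin(t)-36)-k*np.sin(f)])/40
    print(d,P(t,f).round(3),round(.7*d/6,2))
E
```

```text
12.05 [ 0.468  -0.0438  0.055 ] [[0.004, -0.428, 0.904], [0.003, 0.904, 0.428], [-1.0, 0.001, 0.005]] [-2.22  5.89  6.79] 0.01123352985512002
0 [ 0.  0. -0.] 0.0
6 [-0.09   0.     0.068] 0.7
12 [-0.173  0.     0.146] 1.4
18 [-0.246  0.     0.231] 2.1
24 [-0.309  0.     0.324] 2.8
30 [-0.361  0.     0.422] 3.5
36 [-0.402  0.     0.525] 4.2
42 [-0.432  0.     0.631] 4.9
48 [-0.45  0.    0.74] 5.6
54 [-0.456  0.     0.85 ] 6.3
60 [-0.45   0.     0.959] 7.0
```

Grip is good (width 11 mm). Start opening along the arc.

>>> {"op": "move_arm", "data": {"series": [[[-0.05,0,0.03,0,0.35,0],[-0.09,0,0.07,0,0.7,0],[-0.13,0,0.11,0,1.05,0],[-0.17,0,0.15,0,1.4,0],[-0.21,0,0.19,0,1.75,0],[-0.25,0,0.23,0,2.1,0],[-0.28,0,0.28,0,2.45,0],[-0.31,0,0.32,0,2.8,0],[-0.34,0,0.37,0,3.15,0],[-0.36,0,0.42,0,3.5,0]]]}}

```text
time: 13.3
tool_pos: [0.478, -0.0387, 0.0689]
ee_rot: [[-0.331, -0.427, 0.841], [-0.154, 0.904, 0.398], [-0.931, 0.003, -0.365]]
contact_force: [-4.9, -0.7, -4.1]
gripper_width: 0.0113
```

```bash
python3 look.py b6
```

```text
13.35 [ 0.4787 -0.0382  0.0688] [[-0.332, -0.428, 0.841], [-0.154, 0.904, 0.399], [-0.931, 0.003, -0.366]] [-4.69 -2.72 -0.77] 0.010940684958153883
```

View pics/b6.png

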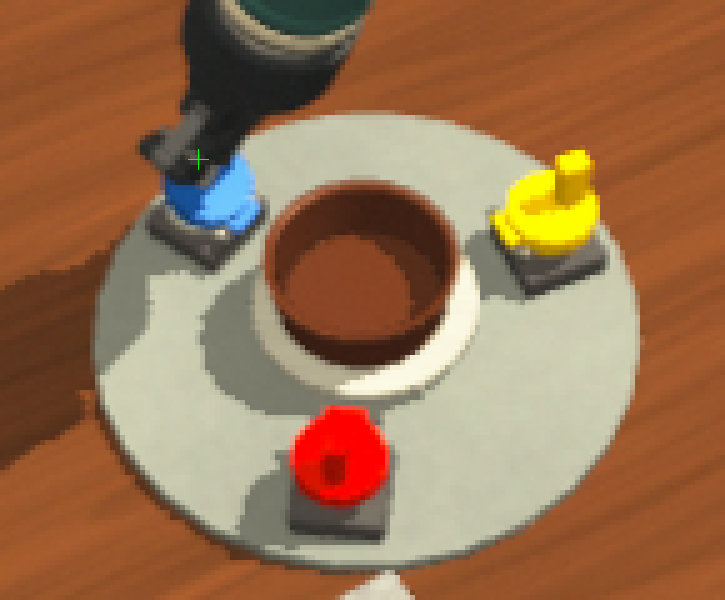

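```bash
cat > ang.py <<'E'
import sys
from h import *
c=np.load(f"s_{sys.argv[1]}.npz");W=cloud(c)
h=cv2.cvtColor(c["img"],cv2.COLOR_RGB2HSV).astype(int)
m=(h[...,1]>120)&(h[...,0]>98)&(h[...,0]<122)&(h[...,2]>100)
W0=W[m];q=W0[np.linalg.norm(W0[:,:2]-[.49,-.035],axis=1)<.07]
a=np.radians(205.4);o=np.array([np.cos(a),np.sin(a)]);T=np.array([-o[1],o[0]])
r=(q[:,:2]-CEN)@o;t=(q[:,:2]-CEN)@T;z=q[:,2]
print(len(q),"r",np.percentile(r,[2,50,98]).round(4),"z",np.percentile(z,[2,50,98]).round(4))
for lo in np.arange(.055,.125,.006):
    k=(r>=lo)&(r<lo+.006)
    if k.sum()>2: print(round(lo+.003,3),k.sum(),np.percentile(z[k],[10,50,90]).round(4))
E
python3 ang.py b6;  python3 ang.py b3
```

```text
165 r [0.0722 0.0887 0.1107] z [0.0391 0.0514 0.0589]
0.07 5 [0.0407 0.0414 0.0422]
0.076 23 [0.0397 0.0431 0.0492]
0.082 31 [0.0429 0.0488 0.052 ]
0.088 37 [0.0467 0.0513 0.0538]
0.094 36 [0.0506 0.0532 0.0553]
0.1 21 [0.0507 0.0551 0.0575]
0.106 7 [0.0538 0.056  0.06  ]
0.112 4 [0.0508 0.0551 0.0577]
269 r [0.0737 0.1014 0.1189] z [0.0345 0.0437 0.0765]
0.076 15 [0.0367 0.038  0.0416]
0.082 25 [0.0362 0.042  0.0448]
0.088 33 [0.0372 0.043  0.0457]
0.094 34 [0.0421 0.0439 0.0456]
0.1 33 [0.0411 0.0432 0.0446]
0.106 62 [0.0414 0.0457 0.072 ]
0.112 40 [0.0418 0.0523 0.0759]
0.118 21 [0.0418 0.0457 0.0764]
0.124 4 [0.029  0.0418 0.0428]
```

Cap slope is about 20°, equal to the tool tilt (21°), so the tab does not pivot in the pads. From here I'll follow rigidly about the hinge.

```bash
cat > arc.py <<'E'
import sys
from h import *
s=robot.get_state();R0=np.array(s["ee_rot"]);p=np.array(s["tool_pos"])
print(p.round(4),np.round(s["contact_force"],2),"tilt",np.degrees(np.arccos(-R0[2,0])).round(1))
inw=np.array([np.cos(np.radians(25.4)),np.sin(np.radians(25.4)),0]);ax=np.array([np.cos(np.radians(115.4)),np.sin(np.radians(115.4)),0])
H=np.array([.4685,-.045,0])+.036*inw;H[2]=.033
print("TCP rel hinge: out",((p-H)@-inw).round(4),"up",(p-H)[2].round(4))
for d in map(float,sys.argv[2:]):
    Q=Ro.from_rotvec(ax*np.radians(d)).as_matrix();P=H+Q@(p-H)+[0,0,float(sys.argv[1])]
    print(d,rel(P,Q@R0,s))
E
python3 arc.py -.001 3 6 9 12 15 20 25 30
```

```text
[ 0.4787 -0.0382  0.0688] [-4.69 -2.72 -0.77] tilt 21.5
TCP rel hinge: out 0.0239 up 0.0358
3.0 [-0.022, 0.0, 0.043, 0.001, 0.5, -0.0]
6.0 [-0.066, 0.0, 0.078, 0.003, 1.0, -0.0]
9.0 [-0.108, 0.0, 0.116, 0.004, 1.5, -0.0]
12.0 [-0.147, 0.0, 0.156, 0.006, 2.0, -0.001]
15.0 [-0.185, 0.001, 0.198, 0.007, 2.5, -0.001]
20.0 [-0.242, 0.001, 0.273, 0.01, 3.333, -0.001]
25.0 [-0.293, 0.001, 0.352, 0.012, 4.167, -0.001]
30.0 [-0.337, 0.001, 0.435, 0.015, 5.0, -0.001]
```

>>> {"op": "move_arm", "data": {"series": [[[-0.02,0,0.04,0,0.5,0],[-0.06,0,0.08,0,1.0,0],[-0.1,0,0.12,0,1.5,0],[-0.14,0,0.16,0,2.0,0],[-0.18,0,0.2,0,2.5,0],[-0.21,0,0.23,0,2.9,0],[-0.24,0,0.27,0,3.3,0],[-0.24,0,0.27,0,3.3,0]]]}}

```text
time: 14.35
tool_pos: [0.4899, -0.033, 0.0732]
ee_rot: [[-0.599, -0.427, 0.677], [-0.281, 0.904, 0.322], [-0.749, 0.003, -0.662]]
contact_force: [-2.8, -0.3, -1.8]
gripper_width: 0.0112
```

```bash
python3 look.py b7; python3 ang.py b7; python3 arc.py -.001 3 6 9 12 15 18
```

```text
14.4 [ 0.4899 -0.0329  0.0732] [[-0.599, -0.427, 0.678], [-0.28, 0.904, 0.322], [-0.75, 0.003, -0.661]] [-3.48 -1.43 -2.87] 0.01151675740234194
102 r [0.0769 0.0945 0.1087] z [0.0463 0.0662 0.0944]
0.082 14 [0.0451 0.0539 0.0929]
0.088 16 [0.0525 0.0585 0.0864]
0.094 21 [0.0533 0.0635 0.0677]
0.1 29 [0.0621 0.0702 0.0739]
0.106 17 [0.0649 0.072  0.0739]
[ 0.4899 -0.0329  0.0732] [-3.48 -1.43 -2.87] tilt 41.4
TCP rel hinge: out 0.0115 up 0.0402
3.0 [-0.027, 0.0, 0.047, 0.002, 0.5, 0.0]
6.0 [-0.07, 0.0, 0.08, 0.003, 1.0, 0.0]
9.0 [-0.112, 0.0, 0.116, 0.005, 1.5, 0.001]
12.0 [-0.152, 0.0, 0.153, 0.007, 2.0, 0.001]
15.0 [-0.19, 0.001, 0.193, 0.009, 2.5, 0.001]
18.0 [-0.226, 0.001, 0.234, 0.01, 3.0, 0.001]
```

View pics/b7.png

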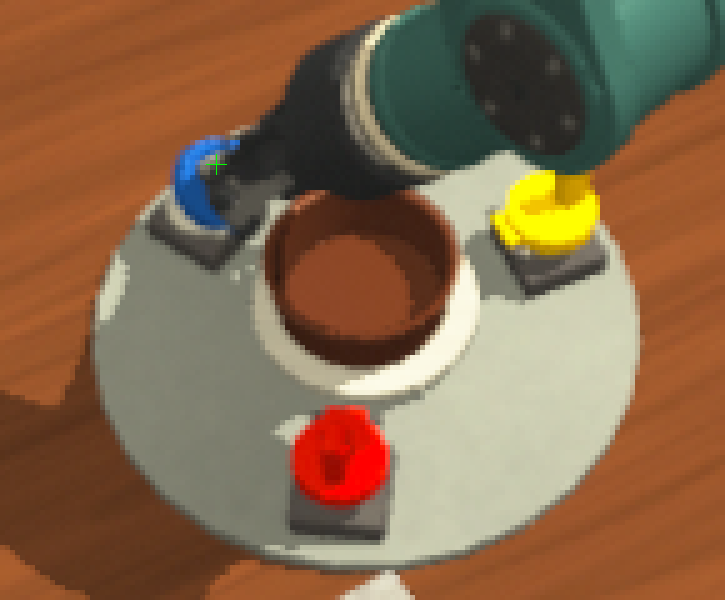

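>>> {"op": "move_arm", "data": {"series": [[[0.0,0,0.05,0,0.5,0],[-0.05,0,0.09,0,1.0,0],[-0.09,0,0.13,0,1.5,0],[-0.13,0,0.17,0,2.0,0],[-0.13,0,0.17,0,2.0,0],[-0.13,0,0.17,0,2.0,0]]]}}

```text
time: 15.15
tool_pos: [0.4973, -0.0295, 0.0733]
ee_rot: [[-0.727, -0.426, 0.539], [-0.341, 0.905, 0.256], [-0.597, 0.003, -0.803]]
contact_force: [-1.6, 0.2, 3.7]
gripper_width: 0.0111
```

```bash
python3 look.py b8; python3 ang.py b8; python3 arc.py -.001 3
```

```text
15.2 [ 0.4973 -0.0295  0.0733] [[-0.727, -0.427, 0.539], [-0.341, 0.904, 0.257], [-0.597, 0.003, -0.802]] [-0.83  0.33  3.07] 0.011086924199851004
147 r [0.0673 0.0877 0.1026] z [0.0377 0.07   0.092 ]
0.064 3 [0.0911 0.092  0.0937]
0.07 10 [0.0375 0.07   0.0928]
0.076 23 [0.0456 0.0514 0.0814]
0.082 26 [0.0528 0.0593 0.0828]
0.088 32 [0.0587 0.0658 0.0788]
0.094 35 [0.0659 0.0742 0.0767]
0.1 16 [0.0684 0.0734 0.0768]
[ 0.4973 -0.0295  0.0733] [-0.83  0.33  3.07] tilt 53.4
TCP rel hinge: out 0.0033 up 0.0403
3.0 [-0.029, 0.0, 0.049, 0.002, 0.5, 0.0]
```

View pics/b8.png

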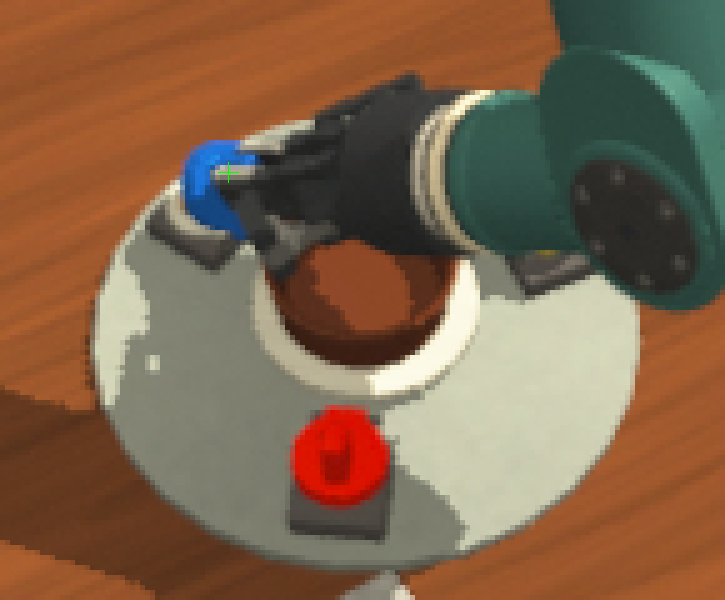

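The cap stands at about 52° (0.9 rad), with the tool tilted 53°. To be sure the bolt is seated I'll press straight down a little, almost through the hinge.

>>> {"op": "move_arm", "data": {"series": [[[0.03,0,0.04,0,0,0],[0.05,0,0.06,0,0,0],[0.05,0,0.06,0,0,0],[0.05,0,0.06,0,0,0]]]}}

```text
time: 15.7
tool_pos: [0.4973, -0.0296, 0.073]
ee_rot: [[-0.728, -0.426, 0.538], [-0.341, 0.905, 0.255], [-0.595, 0.002, -0.804]]
contact_force: [0.6, 3.2, 12.7]
gripper_width: 0.0107
```

```bash
python3 look.py b9; python3 ang.py b9; python3 arc.py -.001 3
```

```text
15.75 [ 0.4973 -0.0295  0.073 ] [[-0.728, -0.426, 0.538], [-0.341, 0.905, 0.255], [-0.595, 0.002, -0.804]] [ 0.82  2.1  12.58] 0.01121364280649649
146 r [0.0673 0.0878 0.1028] z [0.0376 0.0696 0.0913]
0.064 3 [0.0909 0.091  0.0912]
0.07 9 [0.0372 0.0903 0.0927]
0.076 22 [0.0453 0.0508 0.0882]
0.082 26 [0.0522 0.0583 0.0822]
0.088 32 [0.0586 0.067  0.0779]
0.094 37 [0.0675 0.0741 0.0768]
0.1 15 [0.0706 0.0741 0.0772]
[ 0.4973 -0.0295  0.073 ] [ 0.82  2.1  12.58] tilt 53.5
TCP rel hinge: out 0.0034 up 0.04
3.0 [-0.029, 0.0, 0.049, 0.002, 0.5, -0.0]
```

At 12.6 N it moved only 0.3 mm, so it is on its stop. One last top view to check the pot and the other caps.

```bash
python3 - <<'E'
from h import *
c=read_camera("top");cv2.imwrite("pics/top9.png",c["img"][:,:,::-1])
a=np.load("s_b9.npz");b=np.load("s_b1.npz");Wa,Wb=cloud(a),cloud(b)
# pot front rim in scene view: brown rim / pot bottom edge rows compare
for (r0,r1,c0,c1),n in (((215,250,255,282),"red"),((195,222,255,275),"pot front")):
    d=a["img"][r0:r1,c0:c1].astype(int)-b["img"][r0:r1,c0:c1];dz=(a["depth"]-b["depth"])[r0:r1,c0:c1];print(n,np.abs(dz).mean().round(4),np.median(dz).round(5))
E
```

```text
red 0.0093 8e-05
pot front 0.0119 3e-05
```

View pics/top9.png

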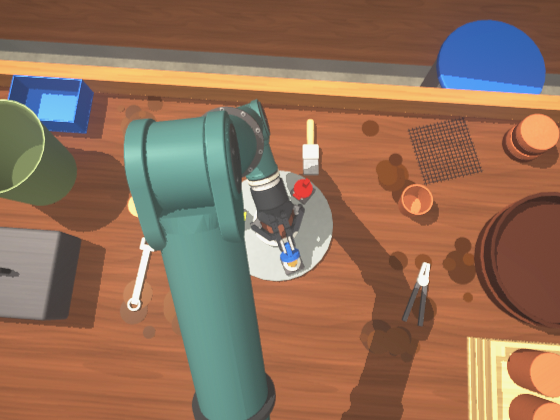

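View pics/b9.png

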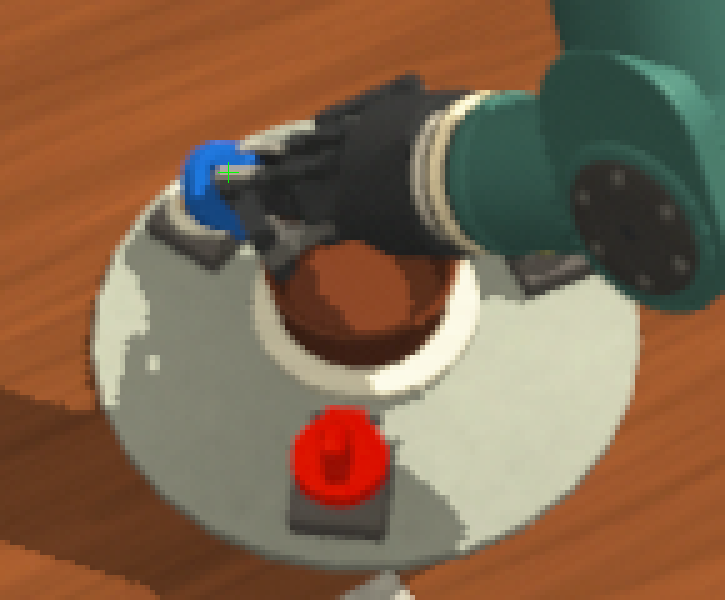

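```bash
python3 - <<'E'
from h import *
c=np.load("s_b9.npz");W=cloud(c)
for v in range(182,200,3): print(v,[tuple((W[v,u]*1000).round().astype(int).tolist()) for u in range(246,270,4)])
# sunk check: hinge foot/cap of blue: lowest blue pts vs b3/b1
E
```

```text
182 [(503, -33, 50), (560, -45, 124), (552, -31, 105), (554, -22, 102), (590, -28, 147), (597, -21, 150)]
185 [(508, -36, 45), (572, -51, 130), (582, -45, 137), (583, -35, 132), (591, -29, 138), (596, -21, 137)]
188 [(509, -38, 35), (585, -57, 137), (590, -49, 138), (590, -39, 131), (594, -31, 131), (602, -24, 135)]
191 [(502, -36, 12), (505, -26, 9), (593, -51, 131), (592, -40, 122), (537, -6, 34), (543, 3, 36)]
194 [(508, -39, 8), (514, -30, 9), (596, -53, 124), (598, -44, 121), (547, -11, 36), (551, -1, 35)]
197 [(519, -44, 11), (523, -35, 10), (568, -42, 70), (551, -24, 37), (554, -14, 34), (558, -5, 32)]
```

The knuckle is about 120 mm up, well clear of the pot rim at 68 mm, so the push really goes into the bolt's stop. Handing in.

```bash
python3 - <<'E'
from workcell import robot
robot.job_done(); s=robot.get_state();print(s["time"],s["tool_pos"],s["contact_force"],s["gripper_width"])
E
```

```text
the job is handed in; nothing more can be done
the job is handed in; nothing more can be done
```

The blue bolt is the loose one. I handed the job in at about 16 s with its cap still held open. No verdict came back, and the robot could not be read after the hand-in.

- **Taps:** I tapped red, then yellow, then blue. Red took about 15 N and yellow about 16 N, each yielding roughly 2 mm. Blue slid about 8 mm to its stop, reached 24 N there and stayed down.
- **Opening:** I pinched the blue tab and swung the cap up about its hinge. The depth image puts it at about 52° (0.9 rad), and the tool is tilted 53°. The finger gap is 11 mm on the tab. A final downward push of about 12.6 N moved it only 0.3 mm, so the bolt is on its stop.
- **Other things on the bench:** The last images show red and the pot unmoved. Yellow was mostly hidden behind the wrist at the end; it was shut in the earlier view. The loose tools showed no movement where visible, but the arm hid the jar and most of the spool in the last top view.

**Disagreements:**
- The two cameras differed by about 7 mm on the turntable position. I used a value between them and adjusted it from the fingertip view.
- The tab did not pivot in the pads as I first planned, so I followed the hinge rigidly after the first 20°.
- The depth image suggests the bolt is sunk about 5–6 mm rather than 8 mm, which is still more than the 3 mm needed.

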